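# Lay out the bearings by size on the staging strip

### The arm

A 6-joint arm with a two-finger parallel gripper is mounted at the origin on a cart in front of the work surface, level with it; the furniture and walls round the work are solid. World frame = base frame: x ahead of the robot, y to its left, z up, the work surface at z = 0. Lengths are in mm, angles in rad, forces in N, time in s.
With the tool pointing down it reaches from about 400 to 925 mm from the base axis. Payload 12.5 kg.
Tool frame: the origin (TCP) lies midway between the tips of the shut fingers; the grasp point (between the pads) lies 19 mm behind it (env.pinch_z is the z of the grasp point in the tool frame, in mm); z points along the fingers, y is the line along which they close (so a half turn about z gives the same grasp; the last joint's range is limited). The gripper opens to 95 mm and grips with 3 to 60 N. Pads are 20 mm wide; open, the fingers measure 119 mm over their backs; the gripper's body (75 mm by 180 mm) begins 59 mm behind the grasp point.
Start: joints at [-1.409, 0.491, 1.559, -0, 1.092, -0.106], TCP at [165.404, -602.734, 214.661] pointing down, gripper open.
Joint ranges: [-3.1, 3.1], [-0.84, 2.19], [0.05, 2.79], [-1.13, 4.28], [0.06, 2.93], [-2.69, 2.69]. Speed limits (rad/s): [2.22, 2.22, 2.79, 3.14, 3.14, 3.14].

### API

Orientations are given as [roll, pitch, yaw] about the fixed x, y, z axes, in that order (R = Rz(yaw) Ry(pitch) Rx(roll)).
In Python, from cell import env, eyes gives the robot as it stands.
- The arm moves only by the shell command python3 -m inch 'ROWS'. ROWS is JSON, a list of rows, each a list of 3 entries, a list of its own where there are three numbers: the shift along the tool's x, y, z in units of 60 mm (1.0 is 60 mm), then the turn about the tool's z in units of 5 degrees (1.0 is 5 degrees), then the closure, from -1 (fully open) to 1 (shut). In form: [[[tx, ty, tz], turn, claw], ...]. A call has exactly 10 rows; each row shifts and turns the commanded pose from where the row before left it, along the tool's axes as they then stand; what a row does not reach is not made up. A row lasts 1/8 s, in which the tool goes at most 62.5 mm and 10.7 degrees, less where a joint would pass 70% of its speed; a pose out of reach is approached as far as the arm can. A call is refused whole if a number of a shift passes 1 or a number of a turn 1, either way. A call with a gripper value outside its range is refused whole. The fingers move at their own pace and stop on an object; the grip force is fixed at half the most. Time passes only in rows, so rows that do not move let the fingers close, or fill a call up. It gives the time, the measured TCP pose, the force, the opening and the grip force at its end, in the units of the state.
- env.state(): the state, without advancing time (a new reading comes with each control period).
- eyes.read_camera(name): name is "scene" or "top" or "wrist"; returns a dict with "pixels" (384x512x3 uint8, red, green, blue), "fx", "fy", "cx", "cy" (pixels), "extrinsics" (4x4, takes a point from world to camera coordinates). Camera axes: x right, y down, z forward; pixel columns grow to the right and rows downward; lengths in mm; the calibration is good to about 2 mm. A picture is of the moment at which its call begins. There is no depth.
- env.job_done(): hands the job in; it is judged then, once.
Trained networks look in a picture, given as the dict that the camera call returned (one of the last four; its "shot" number tells which), for a name from the list of things; names that differ only in an ending like _2 or _b are one class to them, and where a whole thing is asked for, a point or a joint stands for the part that bears it (a point fixed in the world has none). Each returns a list of dicts, best first, with "score" (0 to 1); they miss things now and then, are a little off and sometimes report something else, mostly with a low value. They report only what shows in the picture. A call takes as long as a camera call. They do not tell look-alikes from the thing itself.
- eyes.boxes_of(name, picture): "centre" ([row, column] in pixels, amid what is visible of it).
- eyes.cut_out(name, picture): "mask" (384x512 bool, what is visible of it) and "centre" ([row, column] in pixels, amid what is visible of it).
- eyes.spot_point(name, picture): "centre" ([row, column] in pixels: a listed point, or the origin of a listed thing).
The state is a dict: "t": time; "joints": joint angles; "qvel": joint speeds; "tau": joint torques, N m; "eef_pos": TCP position; "tcp_rot": TCP orientation; "ft_force": force on the tool from outside, world axes, zero at the start; "moment": the same for the moment, N m; "opening": opening from 0.0 (shut) to 1.0 (fully open); "grip_force": force on a finger pad.
Only numpy, scipy, OpenCV 4.12 (cv2) and the standard library are available. Lean on these libraries where they do the work, as an engineer would, in place of code of your own. Each camera call takes 0.05 s, during which the arm holds its last target. There are 200 camera calls.

### The job

Get the four loose ball bearings ready for gauging: lay them flat on the four black rubber pads of the aluminium strip, one centred on each pad, in order of size, with the smallest on the pad next to the red end plate and the largest on the pad farthest from it. Leave the dish of balls where it stands.

Things in the scene. Friction and masses are not known exactly. Their poses are not given: they have to be found in the camera images.
- bearing_608: steel ball bearing, the smallest of the four: a flat ring, outer diameter 22 mm, 7 mm thick, lying flat; origin at the centre of its underside, z up along its axis; loose; grasp across the outer ring
- bearing_6202: steel ball bearing, the second smallest of the four: a flat ring, outer diameter 35 mm, 11 mm thick, lying flat; origin at the centre of its underside, z up along its axis; loose; grasp across the outer ring
- bearing_6204: steel ball bearing, the second largest of the four: a flat ring, outer diameter 47 mm, 14 mm thick, lying flat; origin at the centre of its underside, z up along its axis; loose; grasp across the outer ring
- bearing_6206: steel ball bearing, the largest of the four: a flat ring, outer diameter 62 mm, 16 mm thick, lying flat; origin at the centre of its underside, z up along its axis; loose; grasp across the outer ring
- pad_1: round black rubber pad with a white centre dot, 54 mm across, 3 mm thick, number 1 of four 64 mm apart in a row, counted along its +y; fixed on a pale aluminium strip (300 x 72 x 8 mm) that lies on the table in front of the tall bearing gauge. Origin at the centre of its underside, 8 mm above the table; its top is 11 mm above the table; y along the strip, x across it, z up
- pad_2: round black rubber pad with a white centre dot, 54 mm across, 3 mm thick, number 2 of four 64 mm apart in a row, counted along its +y; fixed on a pale aluminium strip (300 x 72 x 8 mm) that lies on the table in front of the tall bearing gauge. Origin at the centre of its underside, 8 mm above the table; its top is 11 mm above the table; y along the strip, x across it, z up
- pad_3: round black rubber pad with a white centre dot, 54 mm across, 3 mm thick, number 3 of four 64 mm apart in a row, counted along its +y; fixed on a pale aluminium strip (300 x 72 x 8 mm) that lies on the table in front of the tall bearing gauge. Origin at the centre of its underside, 8 mm above the table; its top is 11 mm above the table; y along the strip, x across it, z up
- pad_4: round black rubber pad with a white centre dot, 54 mm across, 3 mm thick, number 4 of four 64 mm apart in a row, counted along its +y; fixed on a pale aluminium strip (300 x 72 x 8 mm) that lies on the table in front of the tall bearing gauge. Origin at the centre of its underside, 8 mm above the table; its top is 11 mm above the table; y along the strip, x across it, z up
- red_end: red metal plate 68 x 20 x 3 mm, top level with the pads, fixed across one end of the strip (either end; the other end has a like plate in grey), its centre 43 mm beyond the nearest pad's. Origin: centre of its underside, z up. The fixed gauge behind the strip is 0.67 m tall, its front 0.54 m ahead of the robot's base, from y = -0.25 to 0.11: carry things round in front of it
- ball_dish: shallow round metal dish with steel balls stuck in it (all one body), 89 mm across, 15 mm high, origin at the centre of its underside; stands on the left, to be left alone
Not all that is in view belongs to the job. Leave any blue look-alike of the bearing_6204 alone. Leave any brown look-alike of the bearing_6202 alone.

How it is judged (in metres and radians):
At the end, for the whole second after the job is handed in: Counted from the red end plate the pads carry the 22, 35, 47 and 62 mm bearings in this order, each lying flat (within 0.15 rad) on its pad with its centre within 12 mm of the pad's centre, all at rest (((horizontal distance between red_end and pad_1 below 0.08 m and horizontal distance between bearing_608 and pad_1 below 0.012 m and z of bearing_608 in the frame of pad_1 below 0.024 m and angle between the z axis of bearing_608 and the z axis of pad_1, either way round below 0.15 rad and horizontal distance between bearing_6202 and pad_2 below 0.012 m and z of bearing_6202 in the frame of pad_2 below 0.024 m and angle between the z axis of bearing_6202 and the z axis of pad_2, either way round below 0.15 rad and horizontal distance between bearing_6204 and pad_3 below 0.012 m and z of bearing_6204 in the frame of pad_3 below 0.024 m and angle between the z axis of bearing_6204 and the z axis of pad_3, either way round below 0.15 rad and horizontal distance between bearing_6206 and pad_4 below 0.012 m and z of bearing_6206 in the frame of pad_4 below 0.024 m and angle between the z axis of bearing_6206 and the z axis of pad_4, either way round below 0.15 rad) or (horizontal distance between red_end and pad_4 below 0.08 m and horizontal distance between bearing_608 and pad_4 below 0.012 m and z of bearing_608 in the frame of pad_4 below 0.024 m and angle between the z axis of bearing_608 and the z axis of pad_4, either way round below 0.15 rad and horizontal distance between bearing_6202 and pad_3 below 0.012 m and z of bearing_6202 in the frame of pad_3 below 0.024 m and angle between the z axis of bearing_6202 and the z axis of pad_3, either way round below 0.15 rad and horizontal distance between bearing_6204 and pad_2 below 0.012 m and z of bearing_6204 in the frame of pad_2 below 0.024 m and angle between the z axis of bearing_6204 and the z axis of pad_2, either way round below 0.15 rad and horizontal distance between bearing_6206 and pad_1 below 0.012 m and z of bearing_6206 in the frame of pad_1 below 0.024 m and angle between the z axis of bearing_6206 and the z axis of pad_1, either way round below 0.15 rad)) and linear speed of each of bearing_608, bearing_6202, bearing_6204, bearing_6206 below 0.01 m/s); the robot touches nothing.
It fails at once if the dish of balls is moved by more than 25 mm (distance of ball_dish from where it was at the start of the episode above 0.025 m).
It also fails if it takes over 99 s, if anything falls off the work surface, if the arm or the gripper's body presses on something with over 40 N, if the wrist force passes 120 N, or if a joint passes its speed limit or range.

## Working session

There is one attempt and no reset: what is moved stays moved. The work goes in short steps, Python scripts to look and compute and a shell command to move; the robot and the scene stay as the last step left them, time stands still between calls to the robot, and variables do not carry over. Pictures are saved under pics/ and viewed, at most 14 in all, crops included, and the job is handed in when it is done.

```bash
ls; mkdir -p pics
cat > h.py <<'E'
import numpy as np, cv2
from cell import env, eyes
def shot(n,f=None):
    p=eyes.read_camera(n)
    if f: cv2.imwrite('pics/'+f,cv2.cvtColor(p['pixels'],cv2.COLOR_RGB2BGR))
    return p
def w(p,rc,z):
    E=np.array(p['extrinsics']);R=E[:3,:3];t=E[:3,3]
    d=R.T@np.array([(rc[1]-p['cx'])/p['fx'],(rc[0]-p['cy'])/p['fy'],1]);c=-R.T@t
    return (c+d*(z-c[2])/d[2])
def px(p,X):
    E=np.array(p['extrinsics']);v=E[:3,:3]@np.array(X)+E[:3,3]
    return v[1]/v[2]*p['fy']+p['cy'],v[0]/v[2]*p['fx']+p['cx']
E
python3 - <<'E'
from h import *
print(env.state(),env.pinch_z)
H={'bearing_608':7,'bearing_6202':11,'bearing_6204':14,'bearing_6206':16,'pad_1':11,'red_end':11,'ball_dish':0}
for c in ['top','scene']:
    p=shot(c,c+'0.png')
    E=np.array(p['extrinsics']);print(c,(-E[:3,:3].T@E[:3,3]).round())
    for n,z in H.items():
        for d in eyes.boxes_of(n,p): print(n,round(d['score'],2),np.round(d['centre']),w(p,d['centre'],z).round())
E
```

```text
pics
{'t': 0.0, 'joints': array([-1.40860728e+00,  4.91543999e-01,  1.55945538e+00,  7.87154528e-06,
        1.09169561e+00, -1.05587700e-01]), 'qvel': array([-7.72689784e-04,  2.61282925e-04,  5.73635830e-04,  7.94379667e-04,
        3.96962298e-05,  7.97005693e-04]), 'tau': array([ 1.37977477e-03, -6.12644434e+01, -2.58182305e+01,  6.92837290e-02,
        4.83730668e-02, -1.05333893e-04]), 'eef_pos': array([ 165.35878929, -602.47339176,  214.06937271]), 'tcp_rot': array([-3.14049719e+00, -1.23119365e-04,  2.67773050e-01]), 'ft_force': array([ 0.5895311 , -0.39380913, -0.97130211]), 'moment': array([-0.01940774,  0.02353114, -0.06333174]), 'grip_force': 0.0, 'opening': 1.0017398792960128} -18.8
top [ 495.  -89. 1131.]
bearing_608 0.82 [216. 385.] [ 484. -448.    7.]
bearing_608 0.76 [184. 359.] [ 573. -377.    7.]
bearing_608 0.63 [155. 349.] [ 655. -351.    7.]
bearing_608 0.52 [222. 128.] [470. 260.   7.]
bearing_608 0.47 [194. 144.] [548. 220.   7.]
bearing_6202 0.82 [216. 385.] [ 484. -447.   11.]
bearing_6202 0.76 [184. 359.] [ 572. -376.   11.]
bearing_6202 0.63 [155. 349.] [ 
[... 1243 characters left out ...]
251.  11.]
bearing_6202 0.53 [153. 333.] [ 467. -457.   11.]
bearing_6204 0.74 [280. 172.] [544. 218.  14.]
bearing_6204 0.62 [158. 294.] [ 561. -356.   14.]
bearing_6204 0.54 [311. 191.] [458. 252.  14.]
bearing_6204 0.53 [153. 333.] [ 466. -452.   14.]
bearing_6206 0.74 [280. 172.] [542. 219.  16.]
bearing_6206 0.62 [158. 294.] [ 560. -353.   16.]
bearing_6206 0.54 [311. 191.] [457. 253.  16.]
bearing_6206 0.53 [153. 333.] [ 464. -449.   16.]
pad_1 0.61 [259. 242.] [453.  86.  11.]
pad_1 0.59 [245. 262.] [440.  25.  11.]
pad_1 0.49 [216. 291.] [ 432. -104.   11.]
pad_1 0.49 [229. 277.] [438. -41.  11.]
red_end 0.68 [207. 299.] [ 432. -149.   11.]
ball_dish 0.88 [260. 130.] [677. 223.   0.]
```

Run:
```python
import cv2
a=cv2.imread('pics/top0.png'); cv2.imwrite('pics/a.png',cv2.resize(a[130:270,100:420],None,fx=2.5,fy=2.5,interpolation=cv2.INTER_CUBIC))
```

```text
(no output)
```

View pics/a.png

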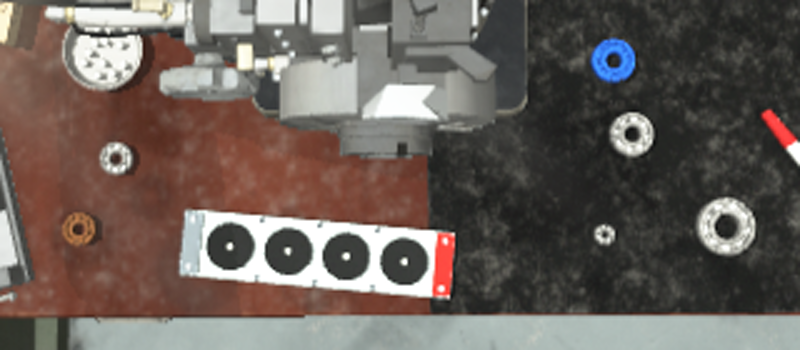

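View pics/scene0.png

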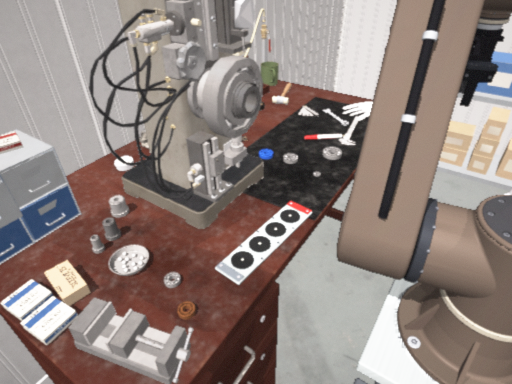

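In the top crop (2.5x, offset col 100, row 130) there are six ring-shaped things:
- Blue at (613,60), a look-alike of the 6204.
- Steel at (631,134), about 47 mm, so the 6204.
- Steel at (726,226), about 62 mm, so the 6206.
- Steel at (604,234), about 22 mm, so the 608.
- Steel at (115,158), about 35 mm, so the 6202.
- Brown at (79,229), a look-alike of the 6202.

The strip's pad dots are at (230,246), (289,251), (346,256) and (404,262). The red plate is on the right, at negative y. The scene view agrees, and it also shows a vise and boxes on the left.

Next I'll measure them all precisely.

Run:
```python
from h import *
p=shot('top')
im=p['pixels'].astype(int); 
g=im.min(2)
def ring(rc,h,D):
    r0,c0=rc;R=int(D/2.75/2+6)
    sub=g[r0-R:r0+R+1,c0-R:c0+R+1]; 
    # steel: bright and low saturation vs border background
    b=np.concatenate([sub[0],sub[-1],sub[:,0],sub[:,-1]]);m=(sub>np.median(b)+45).astype(np.uint8)
    k,lab,st,ce=cv2.connectedComponentsWithStats(m)
    pts=np.argwhere(m)
    i=1+np.argmax(st[1:,4]);pts=np.argwhere(lab==i)
    (y,x),rad=cv2.minEnclosingCircle(pts.astype(np.float32))
    rc=(y+r0-R,x+c0-R); a=w(p,rc,h*.6);s=w(p,(rc[0],rc[1]+1),h)-w(p,rc,h)
    print(rc,'D',round((2*rad+1)*abs(s[1]),1),D,a.round(1), im[r0-R:r0+R+1,c0-R:c0+R+1][lab==i].mean(0).round(), w(p,[pts[:,0].mean()+r0-R,pts[:,1].mean()+c0-R],h*.6).round(1))
for n,rc,h,D in [('608',(224,342),7,22),('6202',(193,146),11,35),('6204',(184,352),14,47),('6206',(220,390),16,62)]:
    print(n);ring(rc,h,D)
for r,c in [(228,192),(230,216),(232,238),(235,262)]:
    # black disc mask centroid
    s=g[r-11:r+12,c-11:c+12];m=(s<110).astype(np.uint8)
    k,lab,st,ce=cv2.connectedComponentsWithStats(m);i=1+np.argmax(st[1:,4])
    q=np.argwhere(lab==i);(y,x),rad=cv2.minEnclosingCircle(q.astype(np.float32))
    d=g[r-4:r+5,c-4:c+5].clip(90)-90;yy,xx=np.mgrid[-4:5,-4:5]
    print('pad',w(p,(y+r-11,x+c-11),11).round(1),rad*2+1,'dot',w(p,(r+(d*yy).sum()/d.sum(),c+(d*xx).sum()/d.sum()),11).round(1))
for n in ['pad_1','bearing_608','bearing_6204']:
  for d in eyes.spot_point(n,p): print(n,round(d['score'],2),w(p,d['centre'],8).round(1))
for n in ['bearing_6202']:
  for d in eyes.cut_out(n,p): print(n,round(d['score'],2),d['mask'].sum(),w(p,d['centre'],8).round(1), w(p,np.argwhere(d['mask']).mean(0),8).round(1))
a=cv2.cvtColor(p['pixels'],cv2.COLOR_RGB2BGR)
cv2.imwrite('pics/b.png',np.hstack([cv2.resize(a[r-20:r+20,c-20:c+20],(200,200),interpolation=cv2.INTER_CUBIC) for r,c in [(224,342),(193,146),(184,352),(220,390)]]))
```

```text
608
(223.31818199157715, 341.31818199157715) D 25.1 22 [ 465.  -327.     4.2] [172. 173. 165.] [ 464.9 -327.2    4.2]
6202
(192.9285717010498, 145.7857141494751) D 38.8 35 [549.7 213.6   6.6] [181. 179. 170.] [549.8 213.7   6.6]
6204
(183.27611923217773, 352.18159198760986) D 52.1 47 [ 575.8 -357.9    8.4] [186. 187. 179.] [ 575.7 -358.2    8.4]
6206
(220.4596767425537, 389.94354820251465) D 68.4 62 [ 472.8 -460.2    9.6] [189. 190. 182.] [ 473.7 -460.5    9.6]
pad [452.8  85.1  11. ] 19.605554580688477 dot [452.9  85.9  11. ]
pad [446.3  21.4  11. ] 19.70627784729004 dot [447.8  22.3  11. ]
pad [441.5 -41.1  11. ] 19.51532745361328 dot [442.  -41.8  11. ]
pad [ 435.8 -105.2   11. ] 19.456270217895508 dot [ 436.  -105.4   11. ]
pad_1 0.86 [440.8  19.8   8. ]
pad_1 0.77 [453.5  85.7   8. ]
pad_1 0.55 [443.2 -47.8   8. ]
pad_1 0.5 [ 436.  -109.6    8. ]
bearing_608 0.75 [ 566.8 -356.3    8. ]
bearing_608 0.71 [ 477.9 -453.     8. ]
bearing_608 0.67 [472.1 245.4   8. ]
bearing_608 0.66 [ 660.5 -348.     8. ]
bearing_608 0.56 [ 442.3 -105.5    8. ]
bearing_608 0.5 [ 465.5 -326.4    8. ]
bearing_608 0.44 [552.2 212.2   8. ]
bearing_6204 0.75 [ 566.8 -356.3    8. ]
bearing_6204 0.71 [ 477.9 -453.     8. ]
bearing_6204 0.67 [472.1 245.4   8. ]
bearing_6204 0.66 [ 660.5 -348.     8. ]
bearing_6204 0.56 [ 442.3 -105.5    8. ]
bearing_6204 0.5 [ 465.5 -326.4    8. ]
bearing_6204 0.44 [552.2 212.2   8. ]
bearing_6202 0.91 354 [ 484.5 -470.6    8. ] [ 473.8 -462.     8. ]
bearing_6202 0.62 119 [473.2 250.1   8. ] [474.1 251.    8. ]
bearing_6202 0.59 234 [ 665.8 -351.8    8. ] [ 659.3 -338.4    8. ]
bearing_6202 0.53 237 [ 565.7 -359.3    8. ] [ 575.8 -356.7    8. ]
```

View pics/b.png

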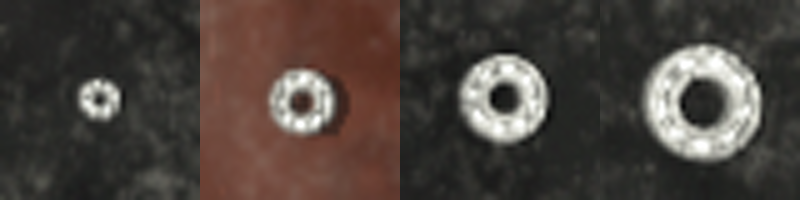

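Each candidate's measured size matches its bearing, and the pad spacing comes out at 64 mm. Red is at negative y, so the order by y is 608 at -105, 6202 at -41.5, 6204 at 22 and 6206 at 85.5.

```bash
cat > go.py <<'E'
import sys
from h import *
x,y,z,dy=map(float,sys.argv[1:5])
s=env.state();P=s['eef_pos'];r=s['tcp_rot'][2]
yaw=np.radians(dy);d=np.array([x,y,z])-P
print('P',P.round(1),'yaw',round(np.degrees(r),2),'turn',round((np.degrees(r)-dy)/5,2),'t',round(s['t'],2),'op',round(s['opening'],3),'grip',round(s['grip_force'],1),s['ft_force'].round(1))
u=[d[0]*np.cos(yaw)+d[1]*np.sin(yaw),d[0]*np.sin(yaw)-d[1]*np.cos(yaw),-d[2]]
print('units after turn',(np.array(u)/60).round(2))
E
python3 -m inch '[[[0,0,0],1,-1],[[0,0,0],1,-1],[[0,0,0],1,-1],[[0,0,0],1,-1],[[0.6,-0.6,0],0,-1],[[0.6,-0.6,0],0,-1],[[0.6,-0.6,0],0,-1],[[0.6,-0.6,0],0,-1],[[0.6,-0.6,0],0,-1],[[0.6,-0.6,0],0,-1]]'
python3 go.py 465 -327 100 -5
```

```text
t: 2.3
eef_pos: [399.4, -403.9, 214.8]
tcp_rot: [3.141, -0.0, -0.081]
ft_force: [0.1, -0.2, -0.7]
opening: 0.999
grip_force: 0.0
P [ 399.4 -403.9  214.8] yaw -4.66 turn 0.07 t 2.3 op 0.999 grip 0.0 [ 0.1 -0.2 -0.7]
units after turn [ 0.98 -1.37  1.91]
```

```bash
python3 -m inch '[[[0.24,-0.34,0.48],0,-1],[[0.24,-0.34,0.48],0,-1],[[0.24,-0.34,0.48],0,-1],[[0.25,-0.34,0.48],0,-1],[[0,0,0],0,-0.3],[[0,0,0],0,-0.3],[[0,0,0],0,-0.3],[[0,0,0],0,-0.3],[[0,0,0],0,-0.3],[[0,0,0],0,-0.3]]'
python3 go.py 465 -327 2 -4.66
python3 - <<'E'
from h import *
p=shot('wrist','w1.png');print(px(p,[465,-327,4]),p['extrinsics'])
E
```

```text
t: 3.55
eef_pos: [462.8, -328.5, 99.6]
tcp_rot: [3.141, -0.0, -0.081]
ft_force: [0.3, -0.2, 0.5]
opening: 0.647
grip_force: 0.0
P [ 462.8 -328.5   99.6] yaw -4.67 turn -0.0 t 3.55 op 0.647 grip 0.0 [ 0.3 -0.2  0.5]
units after turn [ 0.03 -0.03  1.63]
(np.float64(189.59687581003092), np.float64(255.93484923698463)) [[-8.12475708e-02 -9.96693328e-01  1.11455721e-03 -2.91223690e+02]
 [-9.65951291e-01  7.90170643e-02  2.46362349e-01  4.73455696e+02]
 [-2.45635779e-01  1.89397344e-02 -9.69177151e-01  3.98794108e+02]
 [ 0.00000000e+00  0.00000000e+00  0.00000000e+00  1.00000000e+00]]
```

View pics/w1.png

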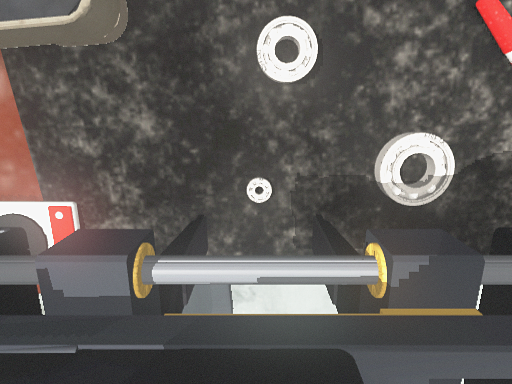

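The wrist view shows the 608 at (row 189, col 259), predicted (190, 256), so its y is about -329. The 6204 is at (48,287) and the 6206 at (168,414).

```bash
python3 -m inch '[[[0.03,0,0.4],0,-0.3],[[0,0,0.4],0,-0.3],[[0,0,0.4],0,-0.3],[[0,0,0.3],0,-0.3],[[0,0,0.12],0,-0.3],[[0,0,0],0,1],[[0,0,0],0,1],[[0,0,0],0,1],[[0,0,0],0,1],[[0,0,0],0,1]]'
python3 go.py 436 -105.3 80 -4.67
python3 - <<'E'
from h import *
from scipy.optimize import minimize
p=shot('wrist')
E
```

```text
t: 4.85
eef_pos: [464.7, -328.6, 2.5]
tcp_rot: [3.141, -0.0, -0.081]
ft_force: [0.3, -0.2, 2.6]
opening: 0.214
grip_force: 30.0
P [ 464.7 -328.6    2.5] yaw -4.66 turn 0.0 t 4.85 op 0.214 grip 30.0 [ 0.3 -0.2  2.6]
units after turn [-0.78 -3.67 -1.29]
```

```bash
python3 -m inch '[[[0,0,-0.6],0,1],[[0,0,-0.6],0,1],[[-0.13,-0.61,0],0,1],[[-0.13,-0.61,0],0,1],[[-0.13,-0.61,0],0,1],[[-0.13,-0.61,0],0,1],[[-0.13,-0.61,0],0,1],[[-0.13,-0.62,0],0,1],[[0,0,0],0,1],[[0,0,0],0,1]]'
python3 go.py 436 -105.3 14 -4.67
python3 - <<'E'
from h import *
p=shot('wrist','w2.png');print([np.round(px(p,[x,y,11])) for x,y in [(436,-105.3),(441.8,-41.5),(447,22)]])
E
```

```text
t: 6.15
eef_pos: [436.3, -105.6, 74.3]
tcp_rot: [3.141, -0.001, -0.081]
ft_force: [0.1, -0.0, 0.2]
opening: 0.216
grip_force: 30.0
P [ 436.3 -105.6   74.3] yaw -4.64 turn 0.01 t 6.15 op 0.216 grip 30.0 [ 0.1 -0.   0.2]
units after turn [-0.01 -0.    1.01]
[array([203., 257.]), array([202., 176.]), array([202.,  95.])]
```

View pics/w2.png

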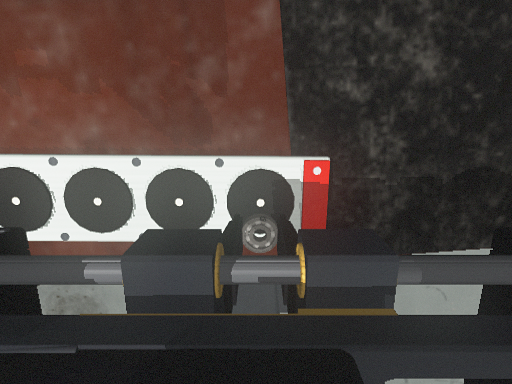

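The pad dots are at (203,261), (202,179) and (202,97), predicted columns 257, 176 and 95. That is about 3 mm to the right, so I'll shift 1.5 mm toward red. The 608 is held level between the fingers.

```bash
python3 -m inch '[[[0,0.03,0.4],0,1],[[0,0,0.4],0,1],[[0,0,0.2],0,1],[[0,0,0],0,1],[[0,0,0],0,0.4],[[0,0,0],0,0.4],[[0,0,0],0,0.4],[[0,0,-0.3],0,0.4],[[0,0,-0.7],0,0.4],[[0,0,-0.7],0,0.4]]'
python3 go.py 549.7 213.6 110 -4.67
python3 - <<'E'
from h import *
p=shot('wrist','w3.png')
E
```

```text
t: 7.45
eef_pos: [435.5, -106.9, 117.5]
tcp_rot: [-3.142, 0.0, -0.081]
ft_force: [0.1, -0.8, 0.7]
opening: 0.297
grip_force: 0.0
P [ 435.5 -106.9  117.5] yaw -4.65 turn 0.0 t 7.45 op 0.297 grip 0.0 [ 0.1 -0.8  0.7]
units after turn [ 1.46 -5.48  0.12]
```

View pics/w3.png

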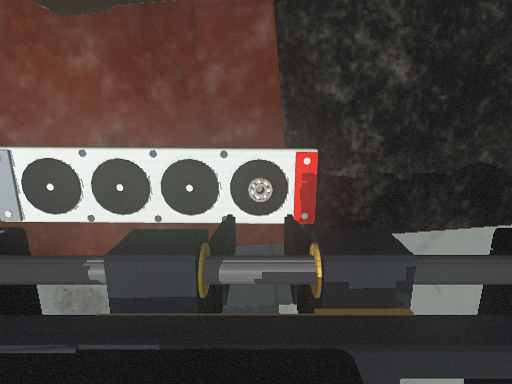

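The 608 sits centred on the pad next to red, at (189,260) against a pad centre of (187,259). Next is the 6202, going along the strip first and then forward.

```bash
python3 -m inch '[[[0,-0.92,0],0,-0.2],[[0,-0.91,0],0,-0.2],[[0,-0.91,0],0,-0.2],[[0,-0.91,0],0,-0.2],[[0,-0.91,0],0,-0.2],[[0,-0.92,0],0,-0.2],[[0.73,0,0],0,-0.2],[[0.73,0,0],0,-0.2],[[0,0,0],0,-0.2],[[0,0,0],0,-0.2]]'
python3 go.py 549.7 212.6 3.5 -4.67
python3 - <<'E'
from h import *
p=shot('wrist','w4.png');print(px(p,[549.7,213.6,7]))
E
```

```text
t: 8.75
eef_pos: [548.9, 213.4, 115.9]
tcp_rot: [3.141, 0.001, -0.081]
ft_force: [-0.6, 0.1, 0.1]
opening: 0.599
grip_force: 0.0
P [548.9 213.4 115.9] yaw -4.67 turn 0.0 t 8.75 op 0.599 grip 0.0 [-0.6  0.1  0.1]
units after turn [0.01 0.01 1.87]
(np.float64(187.2835244313138), np.float64(257.60856345012957))
```

View pics/w4.png

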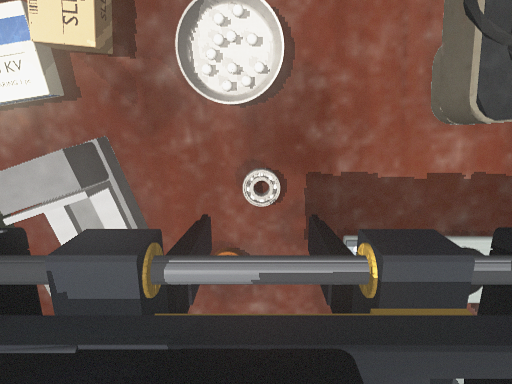

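The steel 6202 is at (188,261), almost exactly under the tool, and the brown one is at (252,228). The vise is at the left, so I'll turn 25° while descending to keep the gripper body clear of it.

```bash
python3 -m inch '[[[0,0.01,0.1],1,-0.2],[[0,0,0.1],1,-0.2],[[0,0,0.2],1,-0.2],[[0,0,0.4],1,-0.2],[[0,0,0.4],1,-0.2],[[0,0,0.4],0,-0.2],[[0,0,0.27],0,-0.2],[[0,0,0],0,-0.2],[[0,0,0],0,1],[[0,0,0],0,1]]'
python3 -m inch '[[[0,0,0],0,1],[[0,0,0],0,1],[[0,0,0],0,1],[[0,0,-0.3],0,1],[[0,0,-0.5],0,1],[[0,0,-0.5],-1,1],[[0,0,0],-1,1],[[0,0,0],-1,1],[[0,0,0],-1,1],[[0,0,0],-1,1]]'
python3 go.py 441.6 -42.5 84 -4.67
```

```text
t: 10.05
eef_pos: [550.1, 213.1, 4.9]
tcp_rot: [-3.141, -0.001, -0.517]
ft_force: [-0.2, 0.1, -0.1]
opening: 0.445
grip_force: 0.0
t: 11.3
eef_pos: [549.7, 213.0, 83.1]
tcp_rot: [-3.141, -0.001, -0.078]
ft_force: [0.6, 0.9, 0.1]
opening: 0.35
grip_force: 30.0
P [549.7 213.   83.1] yaw -4.49 turn 0.04 t 11.3 op 0.35 grip 30.0 [0.6 0.9 0.1]
units after turn [-1.45  4.39 -0.01]
```

```bash
python3 -m inch '[[[-0.73,0,0],0,1],[[-0.72,0,0],0,1],[[0,0.73,0],0,1],[[0,0.73,0],0,1],[[0,0.73,0],0,1],[[0,0.73,0],0,1],[[0,0.73,0],0,1],[[0,0.74,0],0,1],[[0,0,0],0,1],[[0,0,0],0,1]]'
python3 go.py 441.6 -42.5 16 -4.5
python3 - <<'E'
from h import *
p=shot('wrist','w5.png')
E
```

```text
t: 12.55
eef_pos: [441.7, -42.3, 82.5]
tcp_rot: [3.141, -0.001, -0.082]
ft_force: [-0.6, -0.2, 0.1]
opening: 0.345
grip_force: 30.0
P [441.7 -42.3  82.5] yaw -4.69 turn -0.04 t 12.55 op 0.345 grip 30.0 [-0.6 -0.2  0.1]
units after turn [-0.    0.    1.11]
```

View pics/w5.png

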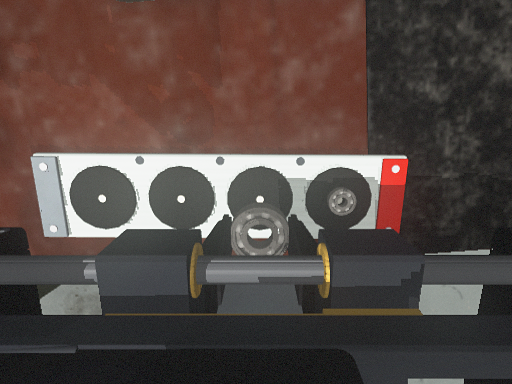

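The held 6202 and the second pad's dot share column 260, and the 608 is in place at (201,341). Setting it down.

```bash
python3 -m inch '[[[0,0,0.4],0,1],[[0,0,0.4],0,1],[[0,0,0.25],0,1],[[0,0,0.06],0,1],[[0,0,0],0,0.1],[[0,0,0],0,0.1],[[0,0,0],0,0.1],[[0,0,-0.3],0,0.1],[[0,0,-0.7],0,0.1],[[0,0,-0.7],0,0.1]]'
python3 go.py 575.8 -359 110 -4.67
```

```text
t: 13.85
eef_pos: [441.3, -42.4, 118.6]
tcp_rot: [-3.142, 0.001, -0.081]
ft_force: [0.6, 0.4, -0.7]
opening: 0.45
grip_force: 0.0
P [441.3 -42.4 118.6] yaw -4.66 turn 0.0 t 13.85 op 0.45 grip 0.0 [ 0.6  0.4 -0.7]
units after turn [2.66 5.08 0.14]
```

```bash
python3 -m inch '[[[0,0.85,0],0,-0.5],[[0,0.85,0],0,-0.5],[[0,0.85,0],0,-0.5],[[0,0.85,0],0,-0.5],[[0,0.84,0],0,-0.5],[[0,0.84,0],0,-0.5],[[0.66,0,0],0,-0.5],[[0.66,0,0],0,-0.5],[[0.67,0,0],0,-0.5],[[0.67,0,0],0,-0.5]]'
python3 go.py 575.8 -359 5 -4.67
python3 - <<'E'
from h import *
p=shot('wrist','w6.png');print(px(p,[575.8,-358,8]))
E
```

```text
t: 15.1
eef_pos: [577.1, -359.2, 117.6]
tcp_rot: [3.142, 0.0, -0.081]
ft_force: [-0.4, 0.3, 0.1]
opening: 0.751
grip_force: 0.0
P [ 577.1 -359.2  117.6] yaw -4.66 turn 0.0 t 15.1 op 0.751 grip 0.0 [-0.4  0.3  0.1]
units after turn [-0.02 -0.    1.88]
(np.float64(189.52140044563603), np.float64(256.77863396200974))
```

View pics/w6.png

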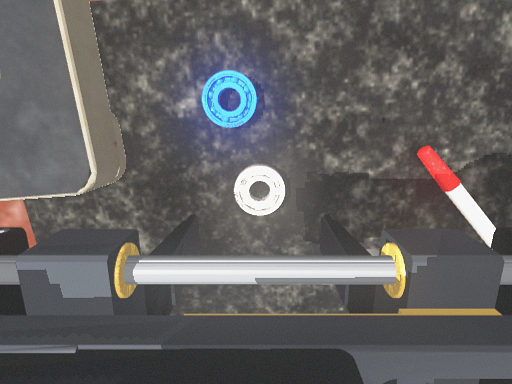

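The steel 6204 is at (189,259), under the tool, and the blue one is at (98,229). Grasping it.

```bash
python3 -m inch '[[[-0.02,0,0.4],0,-0.5],[[0,0,0.4],0,-0.5],[[0,0,0.4],0,-0.5],[[0,0,0.4],0,-0.5],[[0,0,0.28],0,-0.5],[[0,0,0],0,1],[[0,0,0],0,1],[[0,0,0],0,1],[[0,0,0],0,1],[[0,0,0],0,1]]'
python3 -m inch '[[[0,0,-0.4],0,1],[[0,0,-0.5],0,1],[[0,0,-0.4],0,1],[[-0.4,0,0],0,1],[[-0.66,0,0],0,1],[[-0.66,0,0],0,1],[[-0.66,0,0],0,1],[[-0.2,0,0],0,1],[[0,0,0],0,1],[[0,0,0],0,1]]'
python3 go.py 447.2 21 90 -4.67
```

```text
t: 16.4
eef_pos: [575.1, -359.5, 5.6]
tcp_rot: [3.141, -0.001, -0.081]
ft_force: [-0.3, 1.2, 6.4]
opening: 0.468
grip_force: 30.0
t: 17.65
eef_pos: [421.5, -347.0, 82.7]
tcp_rot: [3.141, -0.001, -0.081]
ft_force: [-0.1, 0.5, -0.9]
opening: 0.464
grip_force: 30.0
P [ 421.5 -347.    82.7] yaw -4.64 turn 0.01 t 17.65 op 0.464 grip 30.0 [-0.1  0.5 -0.9]
units after turn [-0.07 -6.15 -0.12]
```

```bash
python3 -m inch '[[[-0.01,-0.77,0],0,1],[[-0.01,-0.77,0],0,1],[[-0.01,-0.77,0],0,1],[[-0.01,-0.77,0],0,1],[[-0.01,-0.77,0],0,1],[[-0.01,-0.77,0],0,1],[[0,-0.77,0],0,1],[[0,-0.76,0],0,1],[[0,0,0],0,1],[[0,0,0],0,1]]'
python3 go.py 447.2 21 16.6 -4.67
python3 - <<'E'
from h import *
p=shot('wrist','w7.png')
E
```

```text
t: 18.9
eef_pos: [447.4, 21.6, 82.5]
tcp_rot: [3.141, -0.0, -0.08]
ft_force: [0.6, -0.6, -0.9]
opening: 0.467
grip_force: 30.0
P [447.4  21.6  82.5] yaw -4.58 turn 0.02 t 18.9 op 0.467 grip 30.0 [ 0.6 -0.6 -0.9]
units after turn [-0.    0.01  1.1 ]
```

View pics/w7.png

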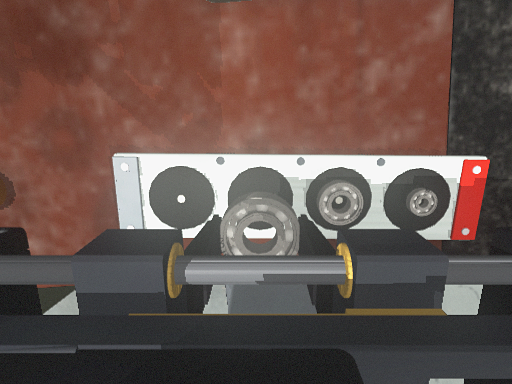

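The 6204 lines up with pad 3 (pad column about 260), and the 608 and 6202 are centred at columns 424 and 341. Setting it down and opening only a little.

```bash
python3 -m inch '[[[0,0,0.4],0,1],[[0,0,0.4],0,1],[[0,0,0.25],0,1],[[0,0,0.05],0,1],[[0,0,0],0,-0.1],[[0,0,0],0,-0.1],[[0,0,0],0,-0.1],[[0,0,-0.3],0,-0.1],[[0,0,-0.7],0,-0.1],[[0,0,-0.7],0,-0.1]]'
python3 -m inch '[[[0.01,0.8,0],0,-0.6],[[0.01,0.8,0],0,-0.6],[[0.01,0.8,0],0,-0.6],[[0.01,0.8,0],0,-0.6],[[0,0.8,0],0,-0.6],[[0,0.8,0],0,-0.6],[[0,0.8,0],0,-0.6],[[0,0.8,0],0,-0.6],[[0,0.8,0],0,-0.6],[[0,0.8,0],0,-0.6]]'
python3 go.py 473.2 -461.5 6 -4.67;  python3 - <<'E'
from h import *
p=shot('wrist','w8.png');print(px(p,[473.2,-460.3,9.6]))
E
```

```text
t: 20.2
eef_pos: [446.6, 21.4, 119.8]
tcp_rot: [3.142, 0.001, -0.081]
ft_force: [-0.3, -1.0, 0.2]
opening: 0.548
grip_force: 0.0
t: 21.45
eef_pos: [409.8, -458.8, 118.8]
tcp_rot: [3.141, -0.0, -0.082]
ft_force: [1.4, 0.8, -0.5]
opening: 0.8
grip_force: 0.0
P [ 409.8 -458.8  118.8] yaw -4.67 turn -0.0 t 21.45 op 0.8 grip 0.0 [ 1.4  0.8 -0.5]
units after turn [ 1.06 -0.04  1.88]
(np.float64(118.43973695836085), np.float64(253.7719721925418))
```

View pics/w8.png

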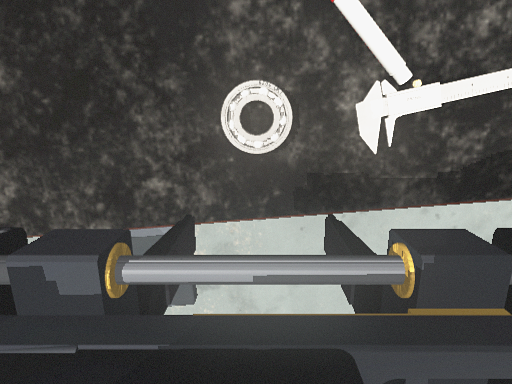

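The 6206 is at (117,257), as predicted, and the caliper is clear to the right.

```bash
python3 -m inch '[[[0.53,-0.02,0],0,-0.6],[[0.53,-0.02,0.28],0,-0.6],[[0,0,0.4],0,-0.6],[[0,0,0.4],0,-0.6],[[0,0,0.4],0,-0.6],[[0,0,0.4],0,-0.6],[[0,0,0],0,1],[[0,0,0],0,1],[[0,0,0],0,1],[[0,0,0],0,1]]'
python3 -m inch '[[[0,0,0],0,1],[[0,0,-0.4],1,1],[[0,0,-0.5],1,1],[[0,0,-0.4],1,1],[[0,0,0],1,1],[[0,0,0],1,1],[[0,0,0],1,1],[[0,0,0],1,1],[[0,0,0],1,1],[[0,0,0],0,1]]'
python3 go.py 452.8 84.8 82 -44.67
```

```text
t: 22.75
eef_pos: [474.0, -460.1, 6.7]
tcp_rot: [3.141, -0.001, -0.081]
ft_force: [0.6, -0.5, 1.8]
opening: 0.625
grip_force: 30.0
t: 24.0
eef_pos: [473.7, -459.8, 83.7]
tcp_rot: [3.142, 0.0, -0.779]
ft_force: [0.0, 0.3, -2.1]
opening: 0.63
grip_force: 30.0
P [ 473.7 -459.8   83.7] yaw -44.62 turn 0.01 t 24.0 op 0.63 grip 30.0 [ 0.   0.3 -2.1]
units after turn [-6.63 -6.21  0.03]
```

Carry it in front of the gauge at x≈430, with the yaw eased to -42°.

```bash
python3 -m inch '[[[0,0,0],-0.5,1],[[-0.54,0.49,0],0,1],[[-0.61,-0.67,0],0,1],[[-0.61,-0.67,0],0,1],[[-0.61,-0.67,0],0,1],[[-0.61,-0.67,0],0,1],[[-0.61,-0.67,0],0,1],[[-0.61,-0.67,0],0,1],[[-0.61,-0.67,0],0,1],[[-0.61,-0.67,0],0,1]]'
python3 go.py 430 84.8 82 -42.1; python3 go.py 452.5 84.8 82 -42.1
```

```text
t: 25.25
eef_pos: [428.9, -23.5, 84.1]
tcp_rot: [-3.141, -0.001, -0.734]
ft_force: [1.0, -0.5, -2.1]
opening: 0.628
grip_force: 30.0
P [428.9 -23.5  84.1] yaw -42.04 turn 0.01 t 25.25 op 0.628 grip 30.0 [ 1.  -0.5 -2.1]
units after turn [-1.2  -1.35  0.03]
P [428.9 -23.5  84.1] yaw -42.04 turn 0.01 t 25.25 op 0.628 grip 30.0 [ 1.  -0.5 -2.1]
units after turn [-0.92 -1.6   0.03]
```

```bash
python3 -m inch '[[[-0.6,-0.67,0],0,1],[[-0.6,-0.68,0],0,1],[[0.14,-0.12,0],0,1],[[0.14,-0.13,0],0,1],[[0,0,0],0,1],[[0,0,0],0,1],[[0,0,0],0,1],[[0,0,0],0,1],[[0,0,0],0,1],[[0,0,0],0,1]]'
python3 go.py 452.5 84.8 18 -42.1
python3 - <<'E'
from h import *
p=shot('wrist','w9.png');
for n,z,P in [('pad4',11,(453,85.5)),('pad3',11,(447.4,22))]: print(n,px(p,[*P,z]))
E
```

```text
t: 26.5
eef_pos: [452.3, 83.2, 83.8]
tcp_rot: [3.142, -0.0, -0.736]
ft_force: [0.6, 0.3, -1.8]
opening: 0.631
grip_force: 30.0
P [452.3  83.2  83.8] yaw -42.15 turn -0.01 t 26.5 op 0.631 grip 30.0 [ 0.6  0.3 -1.8]
units after turn [-0.02 -0.02  1.1 ]
pad4 (np.float64(201.00741980480595), np.float64(255.58644469297334))
pad3 (np.float64(154.16226075265905), np.float64(319.8883266670414))
```

View pics/w9.png

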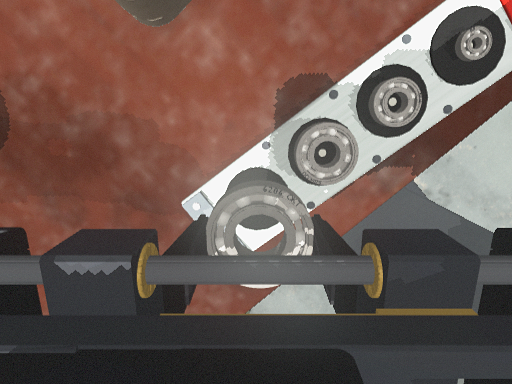

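The 6206 lines up with pad 4, and pad 3's dot is at (153,322), predicted (154,320). The fingers clear the 6204. Lowering it.

```bash
python3 -m inch '[[[0,-0.01,0.4],0,1],[[0,0,0.4],0,1],[[0,0,0.25],0,1],[[0,0,0.05],0,1],[[0,0,0],0,-0.4],[[0,0,0],0,-0.4],[[0,0,0],0,-0.4],[[0,0,-0.3],0,-0.4],[[0,0,-0.7],0,-0.4],[[0,0,-0.7],0,-0.4]]'
python3 -m inch '[[[-0.4,0.4,-0.3],0,-0.4],[[0.5,0.5,-0.3],0,-0.4],[[0.6,0.65,-0.3],0,-0.4],[[0.6,0.65,-0.3],0,-0.4],[[0.6,0.65,0],0,-0.4],[[0.6,0.65,0],0,-0.4],[[0.6,0.65,0],0,-0.4],[[0.6,0.65,0],0,-0.4],[[0,0,0],0,-0.4],[[0,0,0],0,-0.4]]'
python3 - <<'E'
from h import *
p=shot('top','t2.png');a=cv2.imread('pics/t2.png')
cv2.imwrite('pics/t2c.png',cv2.resize(a[200:265,150:300],(750,325),interpolation=cv2.INTER_CUBIC))
for x,y in [(436,-105.3),(441.8,-41.5),(447.4,22),(452.9,85.5)]:
    r,c=px(p,[x,y,16]);print('pad',(c-150)*5,(r-200)*5)
E
```

```text
t: 27.8
eef_pos: [452.6, 83.6, 121.0]
tcp_rot: [3.141, 0.0, -0.736]
ft_force: [0.2, -0.1, -0.3]
opening: 0.7
grip_force: 0.0
t: 29.05
eef_pos: [423.7, -278.4, 191.7]
tcp_rot: [-3.142, 0.001, -0.736]
ft_force: [-1.0, 0.2, 0.5]
opening: 0.703
grip_force: 0.0
pad 556.3615559183827 171.2392082942202
pad 439.44525411996676 160.7608407610165
pad 323.0574405740555 150.64810923388663
pad 206.6460815693071 140.71761167864508
```

View pics/t2c.png

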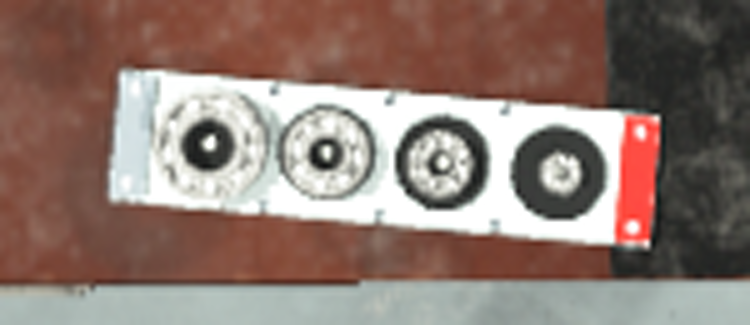

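The top view shows all four bearings flat and concentric with their pads, at (560,172), (441,161), (325,152) and (210,142), in size order from the red end. The arm is clear, so I'm handing the job in.

```bash
python3 -c "
from cell import env
print(env.job_done())"
```

```text
the job is handed in; nothing more can be done
None
```

The job is handed in: all four bearings lie flat and centred on their pads in size order from the red end (last top view), the dish was left alone, and it took about 29 s of the 99 s; the hand-in call returned no verdict.

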